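# Shim the rocking microscope stand

### The job

The microscope stand on the bench rocks, because the rubber foot at one of its corners is too short and hangs clear of the bench. Without gripping or lifting anything, push the wooden wedge along the bench, thin end first, under that foot until it is snug against the foot and the stand can no longer rock, but not so far that the stand is jacked out of level or shoved along the bench. Then press down with a fingertip on top of that corner to check it, and leave the wedge in place and the things around undisturbed.

Things in the scene. Friction and masses are not known exactly. Their poses are not given: they have to be found in the camera images.
- scope: Black microscope stand, loose, 1.8 to 2.6 kg. Base plate 200 x 180 mm, underside 20 mm and top 34 mm above the bench, a round lug of 20 mm radius at each corner (lug centres x = +-95, y = +-85 mm), a rubber foot under each; three feet stand on the bench. Origin: centre of the base, at bench height; x from the front (wedge side) to the column at the back, y left, z up.
- ring_light (a point): Centre of the underside of the stand's round ring light (36 mm radius) and camera tube, 163 mm above the bench: keep clear of it. The column, 14 mm radius and 300 mm tall, stands 66 mm behind it.
- short_foot: The short foot under the front left lug, a rubber dome of 11 mm radius. Origin: its lowest point, so its height is the gap to fill, 5 to 9 mm, different each time. Axes as the stand's. When the wedge bears on it the push rises from under 1 N to some 8 to 18 N, where the stand starts to lift; a push stopped after a rise of about 5 N leaves the wedge snug, and it stays by friction.
- corner_top (a point): Centre of the flat top of the lug over the short foot, 34 mm above the bench: the place to press down (any firm touch, about 3 to 20 N).
- wedge: Loose wooden wedge, 90 mm long, 46 mm wide, 60 g, 2 mm thick at its thin end and 17 mm at its upright back face, straight slope between (1 in 6). Origin: centre of its underside. x points along it to the thin end (at x = +45 mm; back face at x = -45 mm), y left, z up. It lies flat in front of the short foot, its thin end roughly toward it.
- spacer: plain rectangular wooden spacer block 75 x 42 x 17 mm, same wood as the wedge but no slope; a bystander. Origin: centre of its underside.
- screwdriver: screwdriver 160 mm long lying down; a bystander. Origin: centre of its underside.
- flux_jar: small amber jar, 38 mm diameter, 42 mm high; a bystander. Origin: centre of its underside.
- tip_cleaner: round black pot of brass wool, 80 mm diameter, 50 mm high; a bystander. Origin: centre of its underside.
- board_holder: flat orange-brown circuit board holder 110 x 85 mm, 25 mm high; a bystander. Origin: centre of its underside.
- tweezers: steel tweezers 130 mm long lying flat; a bystander. Origin: centre of its underside.
- solder_spool: spool of solder, 56 mm diameter, 36 mm high; a bystander. Origin: centre of its underside.
Mind the look-alikes: they are no part of the job. What is shaped like the wedge but green or red is not meant.

How it is judged:
By the outcome, as a careful person would: the job done as asked, in the order asked, and still so for the second after the job is handed in, with the robot touching nothing.
It also fails if it takes over 48 s, if anything falls off the work surface, if the arm or the gripper's body presses on something with over 40 N, if the wrist force passes 120 N, or if a joint passes its speed limit or range.

### The arm

A 6-joint arm with a two-finger parallel gripper is mounted at the origin on the work surface. World frame = base frame: x ahead of the robot, y to its left, z up, the work surface at z = 0. Lengths are in m, angles in rad, forces in N, time in s.
With the tool pointing down it reaches from about 0.35 to 0.85 m from the base axis. Payload 8.1 kg.
Tool frame: the origin (TCP) lies between the finger pads; the fingertips stand env.tip_extent ahead of it and the grasp point (between the pads) lies 8 mm behind it (env.tip_extent is the distance from the TCP to the fingertips, in m); z points along the fingers, y is the direction in which the jaws open and shut (so a half turn about z gives the same grasp; the last joint's range is limited). The gripper opens to 93 mm and grips with 3 to 60 N. Pads are 15 mm wide; open, the fingers measure 128 mm over their backs; the gripper's body (75 mm by 188 mm) begins 65 mm behind the grasp point.
Start: joints at [-1.353, 0.13, 1.488, -0, 1.523, -0.085], TCP at [0.179, -0.573, 0.23] pointing down, gripper open.
Joint ranges: [-2.96, 2.96], [-0.89, 2.26], [0.02, 2.5], [-1.34, 4.48], [0, 2.73], [-2.66, 2.66]. Speed limits (rad/s): [2.39, 2.39, 2.79, 3.14, 3.14, 3.14].

### API

Orientations are given as [roll, pitch, yaw] about the fixed x, y, z axes, in that order (R = Rz(yaw) Ry(pitch) Rx(roll)).
In Python, from workcell import env gives the robot as it stands.
- The arm moves only by the tool move_arm, never from a script. Its argument "targets" is a list of rows, each a list of 6 numbers: the shift along the tool's x, y, z in m, then the turn, a rotation vector about the tool's x, y, z in rad. A call has 1 to 12 rows; each row is the pose to reach, as a shift and turn from the pose measured when the call began, along the tool's axes at that moment; what a row does not reach only later rows make up. A row lasts 1/10 s, in which the tool goes at most 50 mm and 8.59 degrees, less where a joint would pass 70% of its speed; a pose out of reach is approached as far as the arm can. A call with a gripper value outside its range is refused whole. "grip" is the finger opening in m, from 0 to 0.093, set as the call begins (left out, the last holds). The fingers move at their own pace and stop on an object; "newtons" is the grip in N (left out, the last holds). Time passes only in rows, so rows that repeat a pose let the fingers close. It gives the time, the measured TCP pose, the force and the opening at its end, in the units of the state.
- env.state(): the state, without advancing time (a new reading comes with each control period).
- env.read_camera(name): name is "scene" or "top" or "wrist"; returns the picture (384x512x3 uint8, blue, green, red); there is no depth.
- env.camera_info(name): a dict with "mtx" (3x3 intrinsics, pixels), "xyz" and "rotation" of the camera in the world; the wrist camera has in their place "tool_from_camera" (4x4, takes a point from camera to tool coordinates, whose origin is the TCP and whose axes are the flange's). Camera axes: x right, y down, z forward; pixel columns grow to the right and rows downward; lengths in m; the calibration is good to about 2 mm. A picture is of the moment at which its call begins: read the wrist's pose just before it. camera_info takes no time and is no camera call.
- env.finish_job(): hands the job in, once; it reports no verdict.
The state is a dict: "time": time; "q": joint angles; "joint_vel": joint speeds; "effort": joint torques, N m; "tool_pos": TCP position; "tool_rot": TCP orientation; "contact_force": force on the tool from outside, world axes, zero at the start; "ft_torque": the same for the moment, N m; "finger_gap": opening from 0.0 (shut) to 1.0 (fully open).
Only numpy, scipy, OpenCV 4.12 (cv2) and the standard library are available. Lean on these libraries where they do the work, as an engineer would, in place of code of your own. Each camera call takes 0.05 s, during which the arm holds its last target.

## Working session

There is one attempt and no reset: what is moved stays moved. The work goes in short steps, Python scripts to look and compute and a tool call to move; the robot and the scene stay as the last step left them, time stands still between calls to the robot, and variables do not carry over. Pictures are saved under pics/ and viewed, and the job is handed in when it is done.

Besides the shell and the picture viewer there is one more tool, called after "Emit:" by a JSON object that holds its "fn" and its "kwargs", one argument or row to a line. move_arm: Moves the arm, as the interface text tells. Its arguments: {"type":"object","properties":{"targets":{"type":"array"},"grip":{"type":"number"},"newtons":{"type":"number"}},"required":["targets"]}

```bash
ls; mkdir -p pics
python3 - <<'E'
from workcell import env
import cv2
s=env.state();print(s, env.tip_extent)
for n in ["scene","top","wrist"]:
    i=env.camera_info(n);print(n,i)
    cv2.imwrite(f"pics/{n}0.png",cv2.resize(env.read_camera(n),(800,600),interpolation=cv2.INTER_CUBIC))
E
```

```text
pics
{'time': 0.0, 'q': array([-1.35339845e+00,  1.31161236e-01,  1.48929399e+00,  1.53897643e-05,
        1.52298556e+00, -8.53367781e-02]), 'joint_vel': array([ 3.75906738e-04, -8.31913642e-04, -4.78014169e-04,  1.13855968e-03,
       -6.66005903e-05,  8.59336427e-04]), 'effort': array([-2.40945665e-04, -5.59843183e+01, -4.91760492e+01,  7.66004319e-02,
        3.53536033e-02, -1.43068119e-04]), 'tool_pos': array([ 0.17882213, -0.57215301,  0.22857931]), 'tool_rot': array([-3.13975256e+00, -1.72837005e-04,  3.02733747e-01]), 'contact_force': array([ 0.28114633, -0.70977005,  0.17246333]), 'ft_torque': array([-0.04073626,  0.03648073,  0.03036534]), 'finger_gap': 1.0003902766174422} 0.011
scene {'mtx': array([[402.71852034,   0.        , 253.05450864],
       [  0.        , 402.71852034, 196.26964873],
       [  0.        ,   0.        ,   1.        ]]), 'xyz': array([1.15961987, 0.20908632, 0.72903081]), 'rotation': array([-2.35244204,  0.00765176,  1.95521091])}
top {'mtx': array([[385.2557385 ,   0.        , 254.25827536],
       [  0.        , 385.2557385 , 193.22154106],
       [  0.        ,   0.        ,   1.        ]]), 'xyz': array([ 0.53490382, -0.03227074,  0.91688139]), 'rotation': array([-3.044742  , -0.01154827, -1.5575145 ])}
wrist {'mtx': array([[280.82411682,   0.        , 254.73095848],
       [  0.        , 280.82411682, 192.11817251],
       [  0.        ,   0.        ,   1.        ]]), 'tool_from_camera': array([[ 1.14785981e-03, -9.63023136e-01, -2.69416262e-01,
         7.43010665e-02],
       [ 9.99999279e-01,  1.20064811e-03, -3.11522669e-05,
        -6.09676383e-04],
       [ 3.53474480e-04, -2.69416032e-01,  9.63023820e-01,
        -1.54315534e-01],
       [ 0.00000000e+00,  0.00000000e+00,  0.00000000e+00,
         1.00000000e+00]])}
```

View pics/scene0.png

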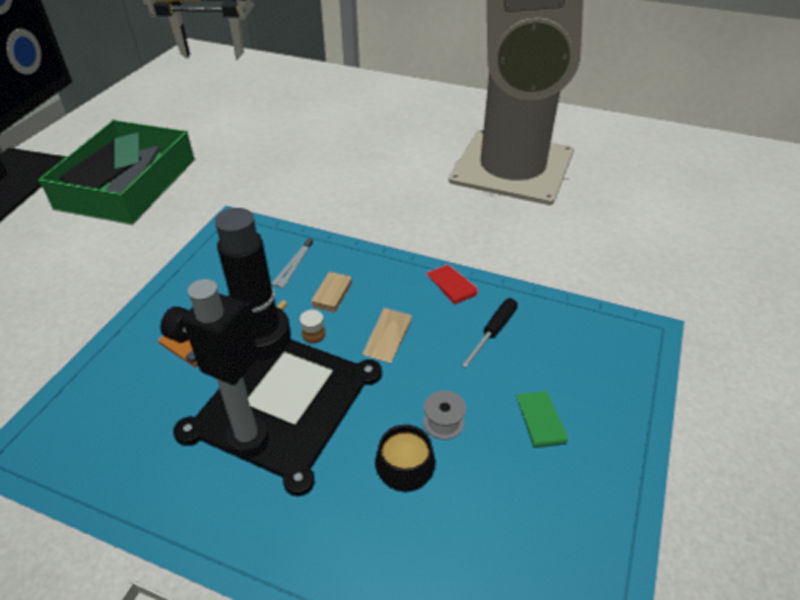

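View pics/top0.png

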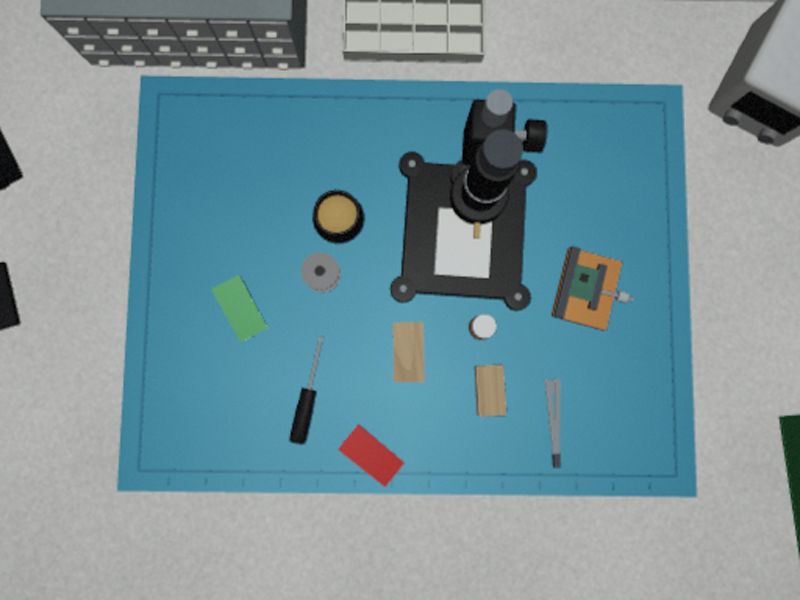

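View pics/wrist0.png

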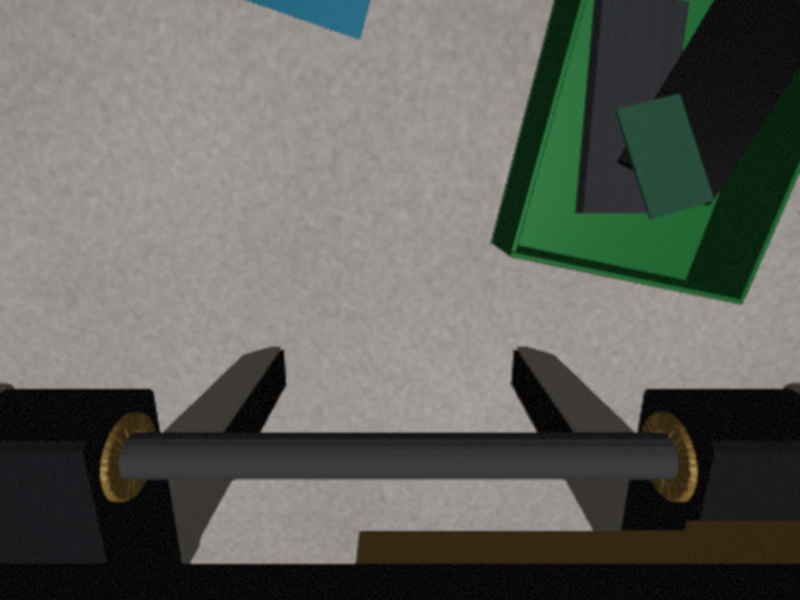

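The top view has the bench's +x up and +y left. There are two wooden candidates, at 800x600 pixels: (408,352), about 60 px long and in front of the front-left lug at (403,289), and (491,390), about 50 px long. Their length ratio of 90:75 says the first is the wedge. The green piece at (240,308) and the red piece at (371,455) are decoys. I'll check this in enlarged crops.

```bash
cat > h.py <<'E'
import numpy as np, cv2
from scipy.spatial.transform import Rotation as R
from workcell import env
def cam(n,st=None):
    i=env.camera_info(n)
    if n!="wrist": return i["mtx"],R.from_euler("xyz",i["rotation"]).as_matrix(),np.array(i["xyz"])
    T=i["tool_from_camera"];Rt=R.from_euler("xyz",st["tool_rot"]).as_matrix()
    return i["mtx"],Rt@T[:3,:3],Rt@T[:3,3]+st["tool_pos"]
def ray(c,uv):
    K,Rm,o=c;d=Rm@np.linalg.inv(K)@np.array([uv[0],uv[1],1.]);return o,d/np.linalg.norm(d)
def onz(c,uv,z):
    o,d=ray(c,uv);return o+d*(z-o[2])/d[2]
def proj(c,p):
    K,Rm,o=c;q=K@(Rm.T@(np.array(p)-o));return q[:2]/q[2]
def tri(pairs):
    A=np.zeros((3,3));b=np.zeros(3)
    L=[ray(c,u) for c,u in pairs]
    for o,d in L:
        P=np.eye(3)-np.outer(d,d);A+=P;b+=P@o
    x=np.linalg.solve(A,b);return x,[np.linalg.norm(np.cross(x-o,d)) for o,d in L]
E
python3 - <<'E'
from h import *
for n,(x0,y0,w,h) in {"top":(235,170,120,110),"scene":(190,160,120,100)}.items():
    im=env.read_camera(n);cv2.imwrite(f"pics/{n}_raw.png",im)
    cv2.imwrite(f"pics/{n}_c.png",cv2.resize(im[y0:y0+h,x0:x0+w],None,fx=5,fy=5,interpolation=cv2.INTER_CUBIC))
E
```

```text
(no output)
```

View pics/top_c.png

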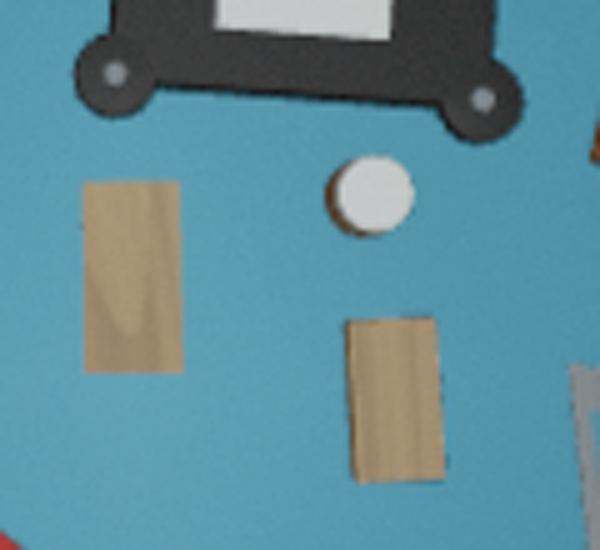

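View pics/scene_c.png

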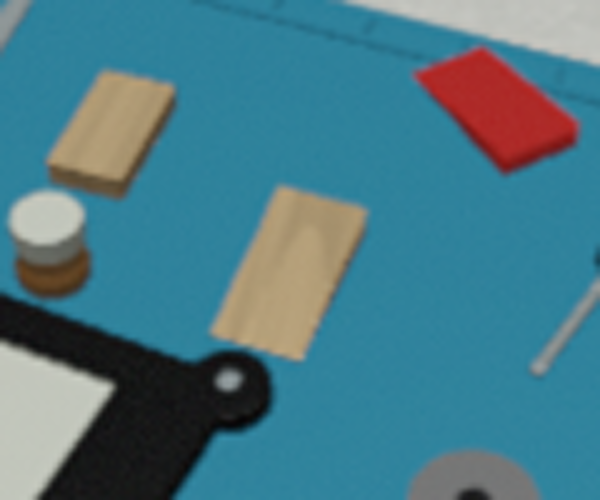

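The wedge is the left wooden piece, at crop (84–184, 181–374): its end facing the stand shows no thickness. The spacer at (350–445, 318–482) shows a full-height end face in the scene crop. Measuring now.

Run:
```python
from h import *
T=cam("top");S=cam("scene")
f=lambda o,c:((c[0]+.5)/5-.5+o[0],(c[1]+.5)/5-.5+o[1])
t=lambda *c:f((235,170),c); s=lambda *c:f((190,160),c)
pts={"thinL":(t(84,182),s(302,360),.002),"thinR":(t(180,181),s(209,334),.002),"backL":(t(85,374),s(368,211),.017),"backR":(t(184,374),s(278,186),.017),"lug":(t(115,73),s(229,379),.034)}
for k,(a,b,z) in pts.items():
    x,e=tri([(T,a),(S,b)]);print(k,x.round(4),np.round(e,4),"top@z",onz(T,a,z).round(4),"scene@z",onz(S,b,z).round(4))
g=lambda u,v:((u+.5)*.64-.5,(v+.5)*.64-.5)
for k,p in {"FL":(403,289),"FR":(517.5,297),"BL":(412,163.5),"BR":(525,173)}.items(): print(k,onz(T,g(*p),.034).round(4))
for k,p,z in [("jar",(484,327),.042),("spool",(321,272),.036),("ring",(480,195),.163)]: print(k,onz(T,g(*p),z).round(4))
```

```text
thinL [ 5.932e-01 -3.460e-02 -3.000e-04] [0.0007 0.0007] top@z [ 0.5933 -0.0353  0.002 ] scene@z [ 0.5948 -0.0332  0.002 ]
thinR [ 0.5946 -0.0812  0.    ] [0.0002 0.0002] top@z [ 0.5944 -0.0809  0.002 ] scene@z [ 0.5962 -0.0806  0.002 ]
backL [ 0.5029 -0.0362  0.0139] [0.0008 0.0008] top@z [ 0.5033 -0.0369  0.017 ] scene@z [ 0.5054 -0.0344  0.017 ]
backR [ 0.5039 -0.0831  0.0152] [0.0002 0.0002] top@z [ 0.5038 -0.0828  0.017 ] scene@z [ 0.5056 -0.0826  0.017 ]
lug [ 0.6418 -0.0487  0.0339] [0.0001 0.0001] top@z [ 0.6418 -0.0488  0.034 ] scene@z [ 0.6419 -0.0486  0.034 ]
FL [ 0.6405 -0.0491  0.034 ]
FR [ 0.6311 -0.2185  0.034 ]
BL [ 0.8312 -0.0603  0.034 ]
BR [ 0.8194 -0.231   0.034 ]
jar [ 0.5855 -0.1677  0.042 ]
spool [0.6637 0.0722 0.036 ]
ring [ 0.7479 -0.1439  0.163 ]
```

```bash
cat >> h.py <<'E'
def rel(p,yaw,st=None):
    st=st or env.state();M=R.from_euler("xyz",st["tool_rot"])
    d=M.inv().apply(np.array(p)-st["tool_pos"])
    G=R.from_euler("xyz",[np.pi,0,yaw]);r=(M.inv()*G).as_rotvec()
    return np.r_[d,r].round(4).tolist()
E
python3 -c "
from h import *
print(rel([.533,-.108,.08],-.057))"
```

```text
[0.4765, -0.3376, 0.1495, -0.0008, 0.0001, 0.3598]
```

Emit:
{"fn": "move_arm", "kwargs": {
  "targets": [
    [0.4765,-0.3376,0.08,-0.0008,0,0.36],
    [0.4765,-0.3376,0.08,-0.0008,0,0.36],
    [0.4765,-0.3376,0.08,-0.0008,0,0.36],
    [0.4765,-0.3376,0.08,-0.0008,0,0.36],
    [0.4765,-0.3376,0.08,-0.0008,0,0.36],
    [0.4765,-0.3376,0.1495,-0.0008,0,0.36],
    [0.4765,-0.3376,0.1495,-0.0008,0,0.36],
    [0.4765,-0.3376,0.1495,-0.0008,0,0.36],
    [0.4765,-0.3376,0.1495,-0.0008,0,0.36],
    [0.4765,-0.3376,0.1495,-0.0008,0,0.36],
    [0.4765,-0.3376,0.1495,-0.0008,0,0.36],
    [0.4765,-0.3376,0.1495,-0.0008,0,0.36]
  ],
  "grip": 0
}}

```text
time: 1.45
tool_pos: [0.5302, -0.1112, 0.0816]
tool_rot: [3.141, -0.0, -0.057]
contact_force: [0.8, -0.7, -0.1]
finger_gap: 0.027
```

Run:
```python
from h import *
st=env.state();im=env.read_camera("wrist");cv2.imwrite("pics/w1.png",cv2.resize(im,(800,600),interpolation=cv2.INTER_CUBIC))
W=cam("wrist",st);print(st["tool_pos"])
for p in [(.594,-.0347,.002),(.5945,-.081,.002),(.5033,-.0365,.017),(.5038,-.083,.017),(.6415,-.0488,.034)]: print(p,proj(W,p)/.64)
print(rel([.533,-.107,.016],-.057))
```

```text
[ 0.53018684 -0.1111602   0.08161389]
(0.594, -0.0347, 0.002) [245.83568005 206.61029545]
(0.5945, -0.081, 0.002) [334.0250175 200.5565874]
(0.5033, -0.0365, 0.017) [264.73436104 377.72971535]
(0.5038, -0.083, 0.017) [349.6950053  372.50646351]
(0.6415, -0.0488, 0.034) [236.91990381  95.02878052]
[0.0015, 0.002, 0.0625, -0.004, 0.0013, 0.0023]
```

View pics/w1.png

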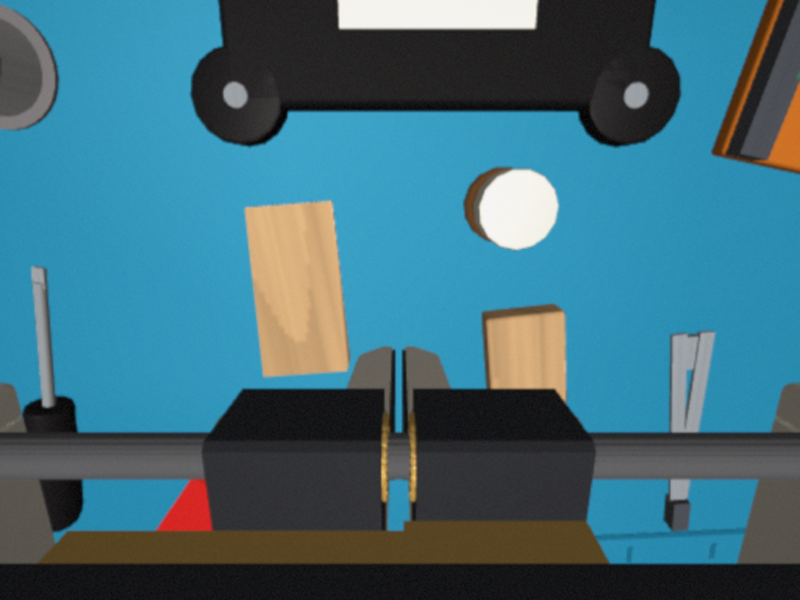

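The wrist view shows the wedge corners at (246,207), (332,202), (348,372) and (264,376), and the lug at (235,95). All are within 1–2 px of the predictions. The front edge of the plate is level at row 108, so the stand's yaw is about -0.057. I'll go down to the right of the wedge.

Emit:
{"fn": "move_arm", "kwargs": {
  "targets": [
    [0.0015,-0.002,0.0635,-0.004,0.0013,0],
    [0.0015,-0.002,0.0635,-0.004,0.0013,0],
    [0.0015,-0.002,0.0635,-0.004,0.0013,0],
    [0.0015,-0.002,0.0635,-0.004,0.0013,0]
  ]
}}

```text
time: 1.9
tool_pos: [0.533, -0.1028, 0.0147]
tool_rot: [-3.141, 0.001, -0.054]
contact_force: [0.1, 0.8, 0.4]
finger_gap: 0.004
```

Emit:
{"fn": "move_arm", "kwargs": {
  "targets": [
    [0,-0.005,0,0,0,0.002],
    [0,-0.01,0,0,0,0.002],
    [0,-0.015,0,0,0,0.002],
    [0,-0.015,0,0,0,0.002],
    [0,-0.015,0,0,0,0.002]
  ]
}}

```text
time: 2.4
tool_pos: [0.5339, -0.0876, 0.0149]
tool_rot: [-3.142, 0.0, -0.056]
contact_force: [0.3, -0.3, -1.1]
finger_gap: 0.005
```

```bash
cat > look.py <<'E'
from h import *
import sys
k=sys.argv[1]
st=env.state();print(st["tool_pos"],st["contact_force"])
im=env.read_camera("wrist");cv2.imwrite(f"pics/w{k}.png",cv2.resize(im,(800,600),interpolation=cv2.INTER_CUBIC))
im=env.read_camera("top");cv2.imwrite(f"pics/t{k}.png",cv2.resize(im[170:280,235:355],None,fx=5,fy=5,interpolation=cv2.INTER_CUBIC))
np.save(f"st{k}.npy",st,allow_pickle=True)
E
python3 look.py 2
```

```text
[ 0.53393397 -0.08764173  0.0148966 ] [ 0.27482397 -0.31360532 -1.05923395]
```

View pics/w2.png

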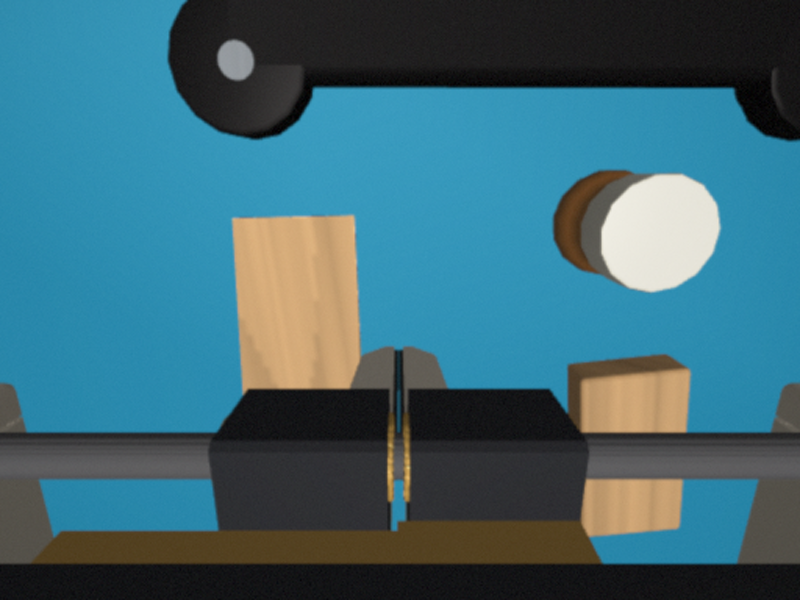

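Run:
```python
from h import *
W=cam("wrist",np.load("st2.npy",allow_pickle=True).item())
g=lambda u,v:((u+.5)*.64-.5,(v+.5)*.64-.5)
for p,z in [((233,218),.002),((354,215),.002),((242,385),.0145),((360,345),.0115),((235,60),.034)]: print(onz(W,g(*p),z).round(4))
```

```text
[ 0.5968 -0.0285  0.002 ]
[ 0.5954 -0.074   0.002 ]
[ 0.5341 -0.0267  0.0145]
[ 0.5469 -0.0732  0.0115]
[ 0.6418 -0.0478  0.034 ]
```

View pics/t2.png

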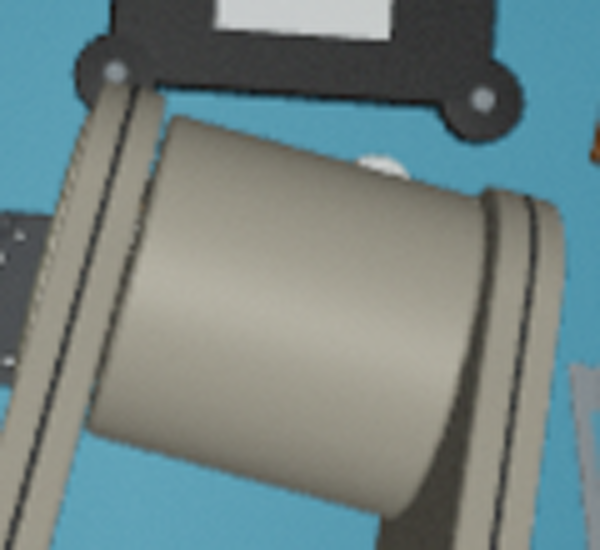

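Emit:
{"fn": "move_arm", "kwargs": {
  "targets": [
    [-0.002,-0.003,0,0,0,0.002],
    [-0.003,-0.0065,0,0,0,0.002],
    [-0.003,-0.0065,0,0,0,0.002],
    [-0.003,-0.0065,0,0,0,0.002]
  ]
}}

```text
time: 2.9
tool_pos: [0.5312, -0.081, 0.0148]
tool_rot: [-3.141, 0.001, -0.058]
contact_force: [0.4, 0.5, 0.5]
finger_gap: 0.011
```

Emit:
{"fn": "move_arm", "kwargs": {
  "targets": [
    [0,0.01,0,0,0,0],
    [0,0.01,-0.03,0,0,0],
    [-0.03,0.01,-0.05,0,0,0],
    [-0.07,-0.03,-0.05,0,0,0],
    [-0.07,-0.03,-0.05,0,0,0],
    [-0.07,-0.03,-0.05,0,0,0],
    [-0.07,-0.03,-0.05,0,0,0]
  ],
  "grip": 0.008
}}

```text
time: 3.6
tool_pos: [0.4641, -0.0478, 0.0653]
tool_rot: [3.141, -0.001, -0.058]
contact_force: [0.6, -0.5, 1.5]
finger_gap: 0.086
```

```bash
python3 look.py 3
```

```text
[ 0.46411352 -0.04777279  0.06533467] [ 0.59951516 -0.51445311  1.45934121]
```

View pics/w3.png

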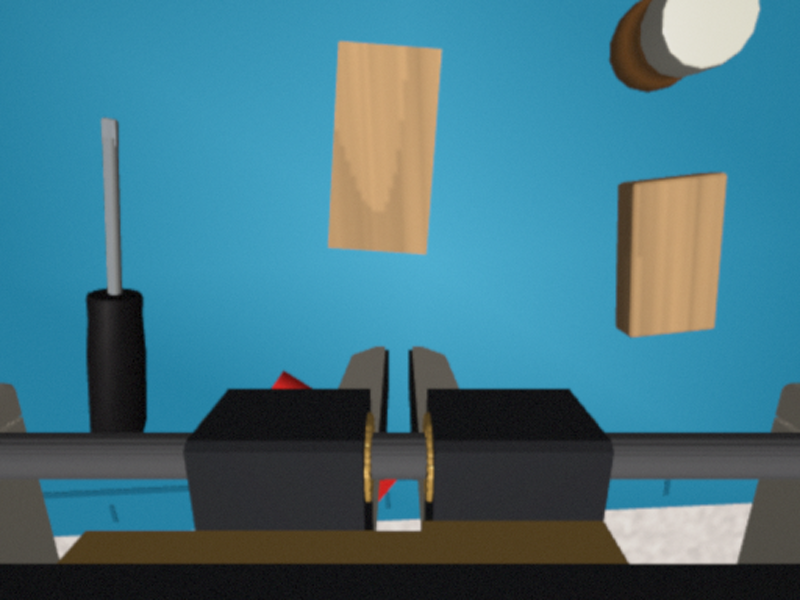

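Run:
```python
from h import *
W=cam("wrist",np.load("st3.npy",allow_pickle=True).item())
g=lambda u,v:((u+.5)*.64-.5,(v+.5)*.64-.5)
P=[onz(W,g(*p),z) for p,z in [((339,41),.002),((441,49),.002),((328,247),.017),((427,254),.017)]]
for p in P: print(p.round(4))
t=(P[0]+P[1])/2;b=(P[2]+P[3])/2;yaw=np.arctan2(*(t-b)[[1,0]]);print(t,b,np.degrees(yaw))
print("y at foot",b[1]+(.6417-b[0])*np.tan(yaw))
print("tool y axis front TCP x line; cross of back at y:")
print(rel([b[0]-.030,b[1]+.0015,.016],-.057))
```

```text
[ 0.5978 -0.0287  0.002 ]
[ 0.592  -0.0736  0.002 ]
[ 0.5091 -0.0173  0.017 ]
[ 0.5032 -0.063   0.017 ]
[ 0.59490764 -0.05117224  0.002     ] [ 0.50615522 -0.04013866  0.017     ] -7.086569994941754
y at foot -0.05698939607958447
tool y axis front TCP x line; cross of back at y:
[0.0113, -0.01, 0.0492, 0.0002, -0.0004, -0.0014]
```

Run:
```python
from h import *
W=cam("wrist",np.load("st3.npy",allow_pickle=True).item())
g=lambda u,v:((u+.5)*.64-.5,(v+.5)*.64-.5)
for p in [(285,372),(312,388),(270,388),(383,500)]: print(onz(W,g(*p),.0).round(4),onz(W,g(*p),.017).round(4))
T=cam("top")
for p in [(360,425),(403,462),(386,486),(339,448)]: print("top red",onz(T,g(*p),.01).round(4))
print(rel([.484,-.041,.0155],-.057))
```

```text
[ 0.4399  0.0158 -0.    ] [0.4475 0.0106 0.017 ]
[0.4296 0.0021 0.    ] [ 0.4379 -0.002   0.017 ]
[0.4309 0.0252 0.    ] [0.4392 0.0193 0.017 ]
[ 0.3542 -0.032   0.    ] [ 0.3684 -0.0335  0.017 ]
top red [0.4393 0.0117 0.01  ]
top red [ 0.3863 -0.0527  0.01  ]
top red [ 0.3515 -0.0282  0.01  ]
top red [0.4055 0.0421 0.01  ]
[0.0193, -0.0081, 0.0497, 0.0002, -0.0004, -0.0014]
```

Emit:
{"fn": "move_arm", "kwargs": {
  "targets": [
    [0.019,-0.008,0.02,0,0,0],
    [0.019,-0.008,0.05,0,0,0],
    [0.019,-0.008,0.05,0,0,0],
    [0.019,-0.008,0.05,0,0,0]
  ]
}}

```text
time: 4.1
tool_pos: [0.4833, -0.0414, 0.0148]
tool_rot: [3.142, 0.002, -0.059]
contact_force: [-0.4, 0.5, -0.3]
finger_gap: 0.081
```

Emit:
{"fn": "move_arm", "kwargs": {
  "targets": [
    [0.005,0,0,0,0,0],
    [0.01,0,0,0,0,0],
    [0.015,0,0,0,0,0],
    [0.02,0,0,0,0,0],
    [0.025,0,0,0,0,0],
    [0.03,0,0,0,0,0],
    [0.035,0,0,0,0,0],
    [0.04,0,0,0,0,0],
    [0.045,0,0,0,0,0],
    [0.045,0,0,0,0,0]
  ]
}}

```text
time: 5.1
tool_pos: [0.5289, -0.0441, 0.0148]
tool_rot: [3.141, 0.001, -0.059]
contact_force: [0.4, -0.4, -0.4]
finger_gap: 0.084
```

```bash
python3 look.py 4
```

```text
[ 0.52894732 -0.04412265  0.014831  ] [ 0.35588754 -0.39588398 -0.44716001]
```

View pics/w4.png

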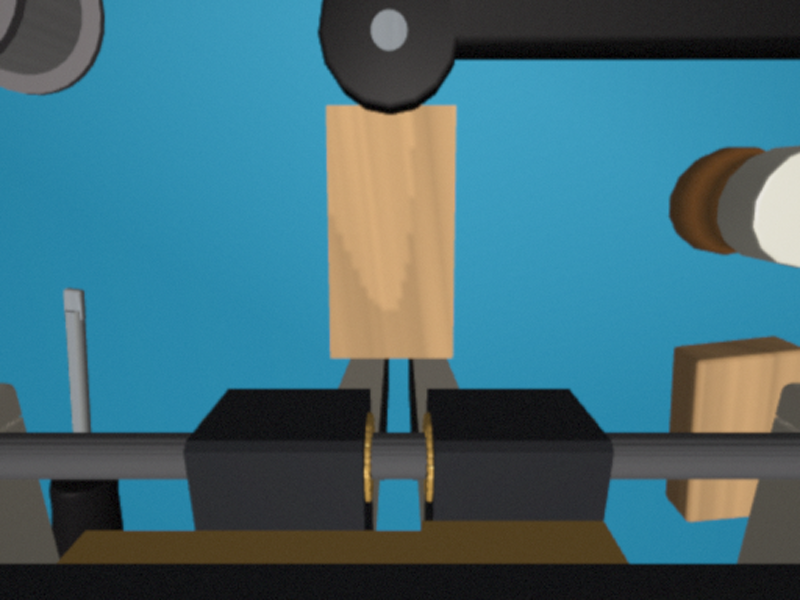

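The wedge is now square and centred: its thin-end corners are at (326,105) and (456,105), with the lug dot at (389,30). I'll push on to just before the earliest possible contact, then go in small steps.

Emit:
{"fn": "move_arm", "kwargs": {
  "targets": [
    [0.004,0,0,0,0,0.002],
    [0.008,0,0,0,0,0.002],
    [0.012,0,0,0,0,0.002],
    [0.016,0,0,0,0,0.002],
    [0.02,0,0,0,0,0.002],
    [0.023,0,0,0,0,0.002],
    [0.026,0,0,0,0,0.002],
    [0.028,0,0,0,0,0.002],
    [0.028,0,0,0,0,0.002]
  ]
}}

```text
time: 6.1
tool_pos: [0.5565, -0.0457, 0.0146]
tool_rot: [3.141, 0.002, -0.061]
contact_force: [-1.0, -0.8, 0.0]
finger_gap: 0.086
```

Emit:
{"fn": "move_arm", "kwargs": {
  "targets": [
    [0.001,0,0,0,0,0],
    [0.002,0,0,0,0,0],
    [0.003,0,0,0,0,0],
    [0.003,0,0,0,0,0]
  ]
}}

```text
time: 6.5
tool_pos: [0.5596, -0.0459, 0.0146]
tool_rot: [3.142, 0.002, -0.061]
contact_force: [0.8, 0.2, 0.2]
finger_gap: 0.083
```

Emit:
{"fn": "move_arm", "kwargs": {
  "targets": [
    [0.001,0,0,0,0,0],
    [0.002,0,0,0,0,0],
    [0.002,0,0,0,0,0]
  ]
}}

```text
time: 6.8
tool_pos: [0.5618, -0.046, 0.0147]
tool_rot: [3.141, 0.001, -0.061]
contact_force: [0.4, 1.2, -0.1]
finger_gap: 0.084
```

Emit:
{"fn": "move_arm", "kwargs": {
  "targets": [
    [0.001,0,0,0,0,0],
    [0.0015,0,0,0,0,0],
    [0.0015,0,0,0,0,0]
  ]
}}

```text
time: 7.1
tool_pos: [0.5635, -0.0462, 0.0148]
tool_rot: [3.141, 0.001, -0.061]
contact_force: [0.2, 0.4, -0.8]
finger_gap: 0.088
```

Emit:
{"fn": "move_arm", "kwargs": {
  "targets": [
    [0.001,0,0,0,0,0],
    [0.0015,0,0,0,0,0],
    [0.0015,0,0,0,0,0]
  ]
}}

```text
time: 7.4
tool_pos: [0.565, -0.0462, 0.0147]
tool_rot: [3.141, 0.001, -0.061]
contact_force: [0.4, 0.8, -0.4]
finger_gap: 0.089
```

Emit:
{"fn": "move_arm", "kwargs": {
  "targets": [
    [0.0007,0,0,0,0,0],
    [0.0014,0,0,0,0,0],
    [0.0014,0,0,0,0,0]
  ]
}}

```text
time: 7.7
tool_pos: [0.5665, -0.0463, 0.0147]
tool_rot: [3.142, 0.001, -0.061]
contact_force: [-0.5, 0.2, 0.6]
finger_gap: 0.087
```

Emit:
{"fn": "move_arm", "kwargs": {
  "targets": [
    [0.0007,0,0,0,0,0],
    [0.0014,0,0,0,0,0],
    [0.0014,0,0,0,0,0]
  ]
}}

```text
time: 8.0
tool_pos: [0.5675, -0.0464, 0.0147]
tool_rot: [3.142, 0.002, -0.061]
contact_force: [-3.6, -0.5, 2.8]
finger_gap: 0.084
```

Contact: -3.6 N in x. I'll take a repeat reading before pushing further.

Emit:
{"fn": "move_arm", "kwargs": {
  "targets": [
    [0,0,0,0,0,0]
  ]
}}

```text
time: 8.1
tool_pos: [0.5675, -0.0464, 0.0147]
tool_rot: [3.142, 0.002, -0.061]
contact_force: [-1.6, 0.4, 0.8]
finger_gap: 0.09
```

```bash
python3 look.py 5
```

```text
[ 0.5675249  -0.04638577  0.01466023] [-1.626426    0.38405347  0.82203417]
```

View pics/w5.png

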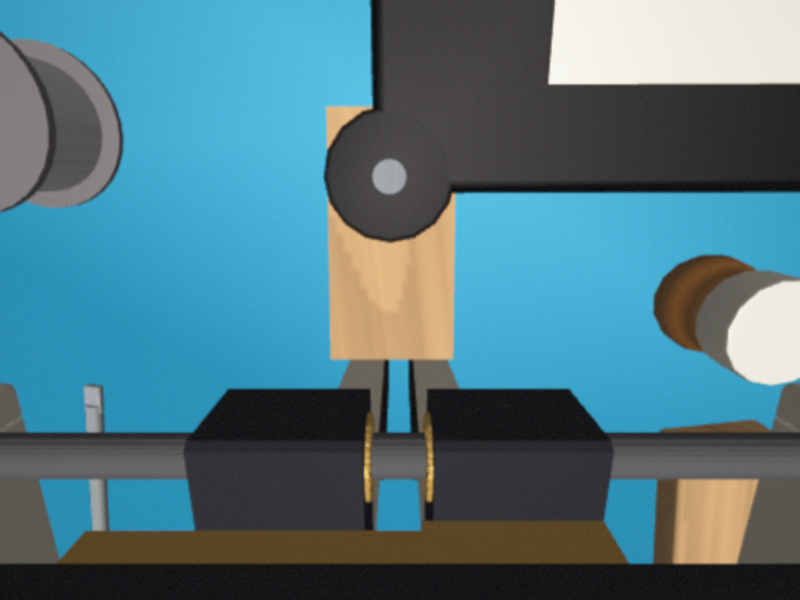

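The wedge sits centred under the lug, its thin-end corner showing at (327,107). The zero move reset the target and relaxed the push. Next I push up to about 5–6 N.

Emit:
{"fn": "move_arm", "kwargs": {
  "targets": [
    [0.0004,0,0,0,0,0],
    [0.0007,0,0,0,0,0],
    [0.0007,0,0,0,0,0]
  ]
}}

```text
time: 8.5
tool_pos: [0.5679, -0.0464, 0.0146]
tool_rot: [3.142, 0.003, -0.061]
contact_force: [-5.0, -0.5, 4.5]
finger_gap: 0.086
```

Emit:
{"fn": "move_arm", "kwargs": {
  "targets": [
    [0.0005,0,0,0,0,0],
    [0.0006,0,0,0,0,0]
  ]
}}

```text
time: 8.7
tool_pos: [0.568, -0.0464, 0.0145]
tool_rot: [3.142, 0.004, -0.061]
contact_force: [-5.6, 0.6, 4.9]
finger_gap: 0.086
```

The push force is 5.6 N, a rise of about 5 N, and the last motion was under 0.2 mm. I stop here and back straight off.

Emit:
{"fn": "move_arm", "kwargs": {
  "targets": [
    [-0.003,0,0,0,0,0],
    [-0.015,0,0,0,0,0],
    [-0.03,0,0,0,0,0],
    [-0.03,0,-0.05,0,0,0],
    [-0.03,0,-0.08,0,0,0],
    [-0.03,0,-0.08,0,0,0]
  ]
}}

```text
time: 9.3
tool_pos: [0.5427, -0.0453, 0.1006]
tool_rot: [3.14, -0.007, -0.061]
contact_force: [0.9, 0.4, 0.5]
finger_gap: 0.084
```

```bash
python3 look.py 6
python3 - <<'E'
from h import *
print(rel([.638,-.047,.07],-.057), rel([.638,-.047,.12],-.057))
E
```

```text
[ 0.5426963  -0.0453043   0.10055874] [0.94506044 0.36699593 0.5277176 ]
[0.0984, -0.0038, 0.0257, 0.0004, 0.0005, -0.0038] [0.0983, -0.0038, -0.0243, 0.0004, 0.0005, -0.0038]
```

View pics/w6.png

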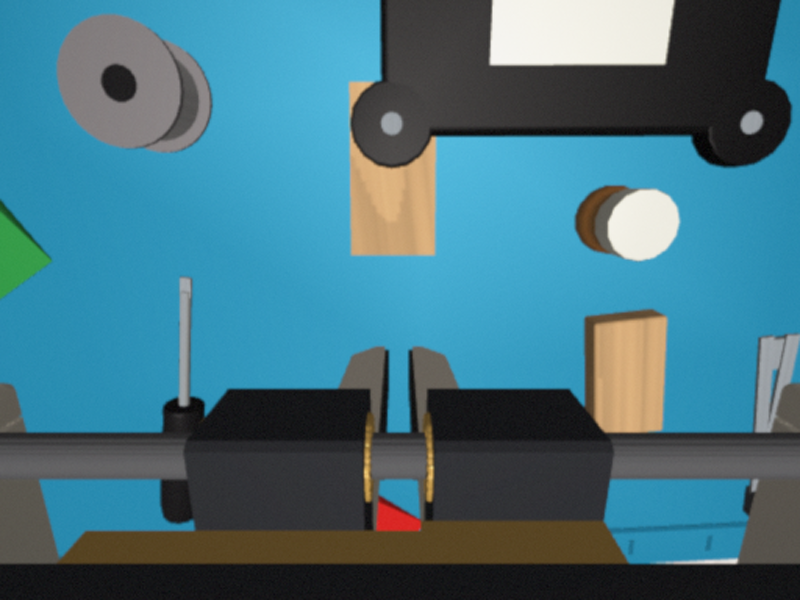

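The wedge stayed in place (back edge (350–435, 255), lug dot (392,124)) and the stand looks unmoved. Next I go over the corner with the fingers closed.

Emit:
{"fn": "move_arm", "kwargs": {
  "targets": [
    [0.03,-0.004,0,0,0,0],
    [0.06,-0.004,0,0,0,0],
    [0.098,-0.004,0.01,0,0,0],
    [0.098,-0.004,0.025,0,0,0],
    [0.098,-0.004,0.035,0,0,0],
    [0.098,-0.004,0.04,0,0,0],
    [0.098,-0.004,0.04,0,0,0]
  ],
  "grip": 0
}}

```text
time: 10.1
tool_pos: [0.6356, -0.0465, 0.054]
tool_rot: [3.142, 0.004, -0.061]
contact_force: [0.2, 0.7, -0.5]
finger_gap: 0.003
```

```bash
python3 look.py 7
```

```text
[ 0.63561565 -0.04645788  0.05403362] [ 0.21243156  0.72846455 -0.52772928]
```

View pics/w7.png

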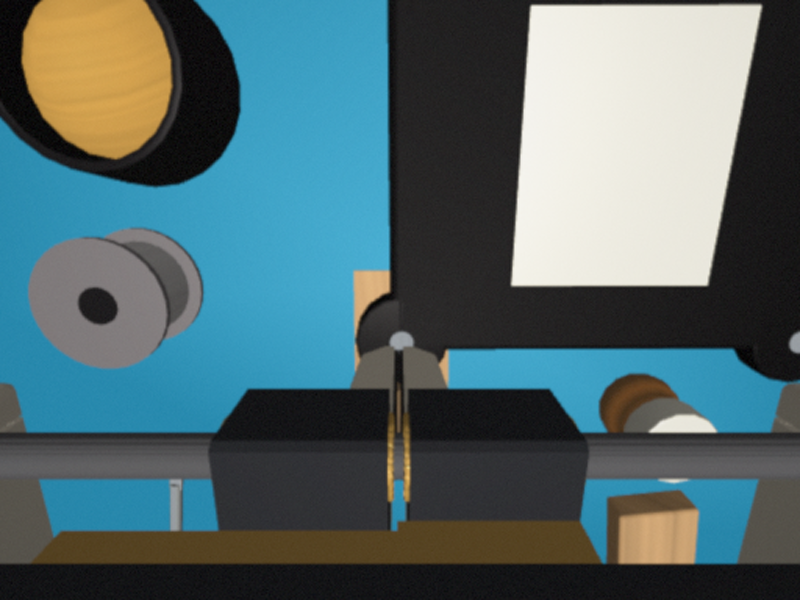

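The closed fingertips are just short of the lug dot at (401,341). I shift 5 mm forward and go down.

Emit:
{"fn": "move_arm", "kwargs": {
  "targets": [
    [0.005,0.001,0.002,0,0,0],
    [0.005,0.001,0.005,0,0,0],
    [0.005,0.001,0.0075,0,0,0],
    [0.005,0.001,0.0075,0,0,0]
  ]
}}

```text
time: 10.6
tool_pos: [0.6418, -0.048, 0.0483]
tool_rot: [3.141, 0.001, -0.061]
contact_force: [0.2, 0.5, -0.5]
finger_gap: 0.007
```

Emit:
{"fn": "move_arm", "kwargs": {
  "targets": [
    [0,0,0.0007,0,0,0],
    [0,0,0.0014,0,0,0],
    [0,0,0.0014,0,0,0]
  ]
}}

```text
time: 10.9
tool_pos: [0.6417, -0.048, 0.0468]
tool_rot: [3.141, 0.001, -0.061]
contact_force: [-1.1, 0.5, 0.2]
finger_gap: 0.003
```

Emit:
{"fn": "move_arm", "kwargs": {
  "targets": [
    [0,0,0.0007,0,0,0],
    [0,0,0.0014,0,0,0],
    [0,0,0.0014,0,0,0]
  ]
}}

```text
time: 11.2
tool_pos: [0.6416, -0.048, 0.0452]
tool_rot: [3.141, 0.001, -0.061]
contact_force: [-0.6, -0.1, -0.0]
finger_gap: 0.005
```

Emit:
{"fn": "move_arm", "kwargs": {
  "targets": [
    [0,0,0.0005,0,0,0],
    [0,0,0.001,0,0,0],
    [0,0,0.001,0,0,0]
  ]
}}

```text
time: 11.5
tool_pos: [0.6418, -0.0479, 0.0448]
tool_rot: [3.141, 0.001, -0.061]
contact_force: [-2.8, 0.7, 4.8]
finger_gap: 0.007
```

Emit:
{"fn": "move_arm", "kwargs": {
  "targets": [
    [0,0,0.0005,0,0,0],
    [0,0,0.001,0,0,0],
    [0,0,0.001,0,0,0],
    [0,0,0.001,0,0,0]
  ]
}}

```text
time: 11.9
tool_pos: [0.6418, -0.048, 0.0447]
tool_rot: [3.141, 0.001, -0.061]
contact_force: [-5.3, 0.3, 8.3]
finger_gap: 0.004
```

The corner is solid: it yields about 0.1 mm as the press goes from 4.8 to 8.3 N. Lifting away.

Emit:
{"fn": "move_arm", "kwargs": {
  "targets": [
    [0,0,-0.004,0,0,0],
    [0,0,-0.02,0,0,0],
    [-0.01,0,-0.05,0,0,0],
    [-0.05,0,-0.09,0,0,0],
    [-0.1,0,-0.1,0,0,0],
    [-0.1,0,-0.1,0,0,0],
    [-0.1,0,-0.1,0,0,0]
  ]
}}

```text
time: 12.6
tool_pos: [0.542, -0.0419, 0.1465]
tool_rot: [3.141, -0.002, -0.061]
contact_force: [-0.0, -0.5, -0.1]
finger_gap: 0.003
```

```bash
python3 look.py 8
python3 - <<'E'
from h import *
im=env.read_camera("scene");cv2.imwrite("pics/s8.png",cv2.resize(im[160:260,140:290],None,fx=5,fy=5,interpolation=cv2.INTER_CUBIC))
E
```

```text
[ 0.54196721 -0.04185793  0.14650961] [-0.03013902 -0.52429942 -0.0769991 ]
```

View pics/w8.png

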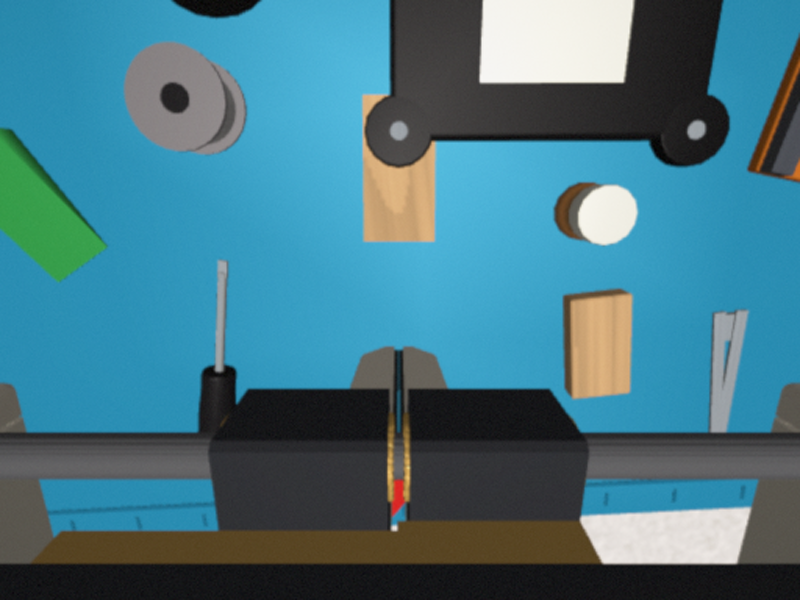

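View pics/s8.png

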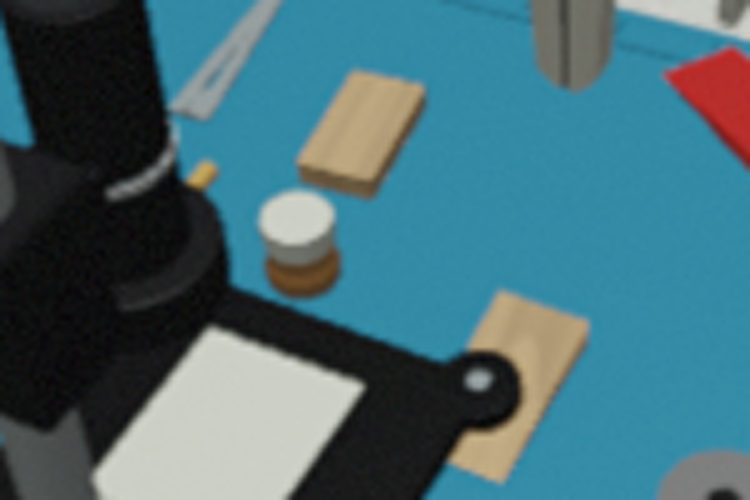

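In the scene crop the lug dot is at (479,379). That equals (229,379) in the first crop, so the stand hasn't moved. The wedge is in place and the bystanders look as before.

```bash
python3 -c "
from workcell import env
print(env.finish_job(), env.state()['time'])"
```

```text
the job is handed in; nothing more can be done
the job is handed in; nothing more can be done
```

The wedge is under the short front-left foot, snug, and I handed the job in at about 13 s of the 48 s allowed.

- **Aligning the wedge:** I first nudged it sideways, without gripping, because the foot was about 8 mm off its line. That turned it to about -7°. Pushing its back face with both fingertips squared it up again, and it went in centred on the foot.
- **Pushing it in:** The push rose from under 1 N to 5.6 N, and I stopped there. The wedge stayed put when I backed off.
- **Pressing the corner:** With the closed fingertips on the corner top, the corner gave only about 0.1 mm as the press rose from 4.8 to 8.3 N. A sideways force of about 5 N showed up during the press.
- **Last checks:** The stand's corner sits at the same pixel in the scene camera as before the job. The wedge is in place, the surrounding things look undisturbed, and the arm touches nothing. I did not check the stand's level separately.

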